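Move the finish samples to the sanding rack in their order

TASK

Move the four wood samples from the plywood drying rack to the empty grey sanding rack, one to a bay and in the same order counted from the red end bar: the sample nearest the red end of the drying rack goes to the bay nearest the red end of the sanding rack, and so on to the far end. Leave each one lying flat on its bay's two cork strips, centred on them.

Things in the scene. Friction and masses are not known exactly. Their poses are not given: they have to be found in the camera images.
- drying_rack: Drying rack of pale plywood, full at the start: fixed board 336 x 145 x 8 mm. Origin: on its underside, at mid-row; y runs along the row. Four bays, centres at x = 0, y = -120, -40, 40, 120 mm; each is two cork-topped strips (10 mm in x, 24 in y, at x = -18 and 18 mm), tops 20 mm above the bench. End bars at y = -161 and 161, 11 mm high; the red bar is at its +y end.
- sanding_rack: Sanding rack, grey, empty at the start, otherwise the same: fixed board 336 x 145 x 8 mm. Origin: on its underside, at mid-row; y runs along the row. Four bays, centres at x = 0, y = -120, -40, 40, 120 mm; each is two cork-topped strips (10 mm in x, 24 in y, at x = -18 and 18 mm), tops 20 mm above the bench. End bars at y = -161 and 161, 11 mm high; the red bar is at its -y end.
- beech: Sample of light wood, the tallest: 85 mm long, 45 mm wide, 38 mm high, 0.1 kg. Origin: centre of its underside, 20 mm above the bench on a rack. z up. At the start it lies with its long side across the rack (along the rack's x, within about 0.1 rad). Its long side lies at +108 deg (counter-clockwise from above) from its own x axis.
- walnut: Dark brown sample: 60 mm long, 42 mm wide, 20 mm high. Origin: centre of its underside, 20 mm above the bench on a rack. z up. At the start it lies with its long side across the rack (along the rack's x, within about 0.1 rad). Its long side lies at +60 deg (counter-clockwise from above) from its own x axis.
- batten: Narrow pale sample, the longest: 110 mm long, 30 mm wide, 18 mm high. Origin: centre of its underside, 20 mm above the bench on a rack. z up. At the start it lies with its long side across the rack (along the rack's x, within about 0.1 rad). Its long side lies at -20 deg (counter-clockwise positive, from above) from its own x axis.
- mahogany: Square red-brown sample: 62 x 62 mm, 19 mm high. Origin: centre of its underside, 20 mm above the bench on a rack. z up. At the start it lies with two of its sides along the rack's x (within about 0.1 rad). Its sides lie at -20 and +70 deg (counter-clockwise positive, from above) from its own x axis.
- beech_disc: Small yellow disc, 16 mm across, 3 mm thick, fixed on the drying rack's board about 73 mm to the -x side of the light wood sample's starting bay (within about 10 mm in y); it only marks which bay the light wood sample came from and never moves. Origin: centre of its underside.
- walnut_disc: Small blue disc, 16 mm across, 3 mm thick, fixed on the drying rack's board about 73 mm to the -x side of the dark brown sample's starting bay (within about 10 mm in y); it only marks which bay the dark brown sample came from and never moves. Origin: centre of its underside.
- batten_disc: Small white disc, 16 mm across, 3 mm thick, fixed on the drying rack's board about 73 mm to the -x side of the long narrow sample's starting bay (within about 10 mm in y); it only marks which bay the long narrow sample came from and never moves. Origin: centre of its underside.
- mahogany_disc: Small green disc, 16 mm across, 3 mm thick, fixed on the drying rack's board about 73 mm to the -x side of the square red-brown sample's starting bay (within about 10 mm in y); it only marks which bay the square red-brown sample came from and never moves. Origin: centre of its underside.
Not all that is in view belongs to the job. What is shaped like the walnut but pink is not meant.

How it is judged:
By the outcome, as a careful person would: the job done as asked, in the order asked, and still so for the second after the job is handed in, with the robot touching nothing.
It also fails if it takes over 96 s, if anything falls off the work surface, if the arm or the gripper's body presses on something with over 40 N, if the wrist force passes 120 N, or if a joint passes its speed limit or range.

ROBOT

A 6-joint arm with a two-finger parallel gripper is mounted at the origin on the work surface; the furniture and walls round the work are solid. World frame = base frame: x ahead of the robot, y to its left, z up, the work surface at z = 0. Lengths are in m, angles in degrees, forces in N, time in s.
With the tool pointing down it reaches from about 0.4 to 0.825 m from the base axis. Payload 7 kg.
Tool frame: the origin (TCP) lies at the very end of the fingers, on their centre line; the grasp point (between the pads) lies 19 mm behind it; z points along the fingers, y is the line along which they close (so a half turn about z gives the same grasp; the last joint's range is limited). The gripper opens to 88 mm and grips with 3 to 60 N. Pads are 19 mm wide; open, the fingers measure 130 mm over their backs; the gripper's body (78 mm by 193 mm) begins 47 mm behind the grasp point.
Start: joints at [-51.331, 20.546, 0.682, 0, -70.136, -16.507], TCP at [0.255, -0.625, 0.227] pointing down, gripper open.
Joint ranges: [-176.03, 176.03], [-82.01, 121.73], [-58.28, 71.71], [-173.87, 95.51], [-174.79, -0.11], [-173.66, 173.66]. Speed limits (degrees/s): [136.94, 136.94, 172.46, 180, 180, 180].

INTERFACE

Orientations are given as [roll, pitch, yaw] about the fixed x, y, z axes, in that order (R = Rz(yaw) Ry(pitch) Rx(roll)).
In Python, from plant import ctrl, cams, workorder gives the robot as it stands.
- The arm moves only by the tool play_rows, never from a script. Its argument "motion" is a list of rows, each an object of numbers: "x", "y", "z": the shift along the tool's x, y, z normalised to -1 to 1, where 1 is 0.025 m; "rx", "ry", "rz": the turn, a rotation vector about the tool's x, y, z normalised to -1 to 1, where 1 is 4 degrees. A call has 1 to 20 rows; each row shifts and turns the commanded pose from where the row before left it, along the tool's axes as they then stand; what a row does not reach is not made up. A row lasts 1/8 s, in which the tool goes at most 62.5 mm and 10.7 degrees, less where a joint would pass 70% of its speed; a pose out of reach is approached as far as the arm can. A call with a number of a shift or a turn outside -1 to 1 is refused whole. A call with a gripper value outside its range is refused whole. "fingers" is the opening, from -1 (shut) to 1 (fully open), set as the call begins (left out, the last holds). The fingers move at their own pace and stop on an object; the grip force is fixed at half the most. Time passes only in rows, so rows that do not move let the fingers close. It gives the time, the measured TCP pose, the force, the opening and the grip force at its end, in the units of the state.
- ctrl.get_obs(): the state, without advancing time (a new reading comes with each control period).
- cams.snapshot(name): name is "scene" or "top" or "wrist"; returns the picture (384x512x3 uint8, blue, green, red); there is no depth.
- cams.get_calibration(name): a dict with "vertical_fov" (degrees; the focal length in pixels is half the picture's height over the tangent of half this angle, whatever the lens; pixels are square), "cx", "cy" (the principal point, pixels), "k1" (the pictures are not rectified: a ray, as slopes to the right and down, at radius r is drawn at 1 + k1 r^2 times it, then the intrinsics apply), "position" and "rotation" of the camera in the world. Camera axes: x right, y up, looking along -z (the intrinsics and any distortion apply to the point x, -y, -z); pixel columns grow to the right and rows downward; lengths in m; the calibration is good to about 2 mm. A picture is of the moment at which its call begins: read the wrist's pose just before it. get_calibration takes no time and is no camera call; for the wrist camera it gives the pose at the moment of the call.
- workorder.close_job(): hands the job in; it is judged then, once.
The state is a dict: "clock": time; "joint_pos": joint angles; "qvel": joint speeds; "tau": joint torques, N m; "tool_pos": TCP position; "orientation": TCP orientation; "force": force on the tool from outside, world axes, zero at the start; "moment": the same for the moment, N m; "opening": finger opening in m; "gripper_force": force on a finger pad.
Only numpy, scipy, OpenCV 4.12 (cv2) and the standard library are available. Lean on these libraries where they do the work, as an engineer would, in place of code of your own. Each camera call takes 0.05 s, during which the arm holds its last target. There are 200 camera calls.

## Working session

There is one attempt and no reset: what is moved stays moved. The work goes in short steps, Python scripts to look and compute and a tool call to move; the robot and the scene stay as the last step left them, time stands still between calls to the robot, and variables do not carry over. Pictures are saved under pics/ and viewed, at most 14 in all, crops included, and the job is handed in when it is done.

Besides the shell and the picture viewer there is one more tool, called after "Emit:" as name([rows], argument=value, ...), one row to a line, values as JSON. play_rows: Moves the arm, as the interface text tells. Its arguments: {"type":"object","properties":{"motion":{"type":"array"},"fingers":{"type":"number"}},"required":["motion"]}

```bash
mkdir -p pics; ls; python3 - <<'E'
from plant import ctrl,cams
import cv2
o=ctrl.get_obs();print(o)
for n in("top","scene"):
    c=cams.get_calibration(n);print(n,c)
    cv2.imwrite(f"pics/{n}0.png",cams.snapshot(n))
E
```

```text
pics
{'clock': 0.0, 'joint_pos': array([-5.13323599e+01,  2.05894999e+01,  6.33242377e-01, -2.06533244e-02,
       -7.01373957e+01, -1.65080515e+01]), 'qvel': array([-0.09137008, -0.01942003, -0.03973886, -0.02456058, -0.04237871,
       -0.0596064 ]), 'tau': array([ 6.00043259e-04, -5.82719064e+01,  2.93059140e+01,  6.99768886e+00,
        6.81325051e-03, -1.37835950e-04]), 'tool_pos': array([ 0.25439616, -0.62467831,  0.22563884]), 'orientation': array([ 1.79904690e+02, -7.99893904e-03, -1.57847438e+02]), 'force': array([-0.33665832,  0.40533127, -0.67395935]), 'moment': array([-0.01743685, -0.0512065 , -0.01716641]), 'gripper_force': 0.0, 'opening': 0.08781643262075096}
top {'vertical_fov': 55.406795051388706, 'cx': 256.16666064099905, 'cy': 187.92833712679612, 'k1': -0.10655562958767713, 'position': array([ 0.401303  , -0.03401074,  1.25145535]), 'rotation': array([  2.96431518,  -0.38115939, -90.71121985])}
scene {'vertical_fov': 49.67184712102001, 'cx': 251.76693275985886, 'cy': 195.91733435552763, 'k1': -0.02767088639692521, 'position': array([-0.04750658,  0.66049032,  0.75469308]), 'rotation': array([  51.16636267,   -0.45427139, -142.54415196])}
```

View pics/top0.png

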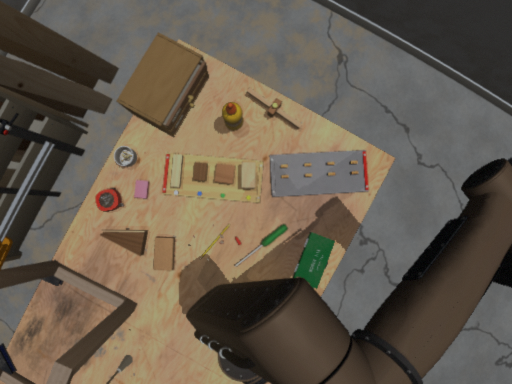

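View pics/scene0.png

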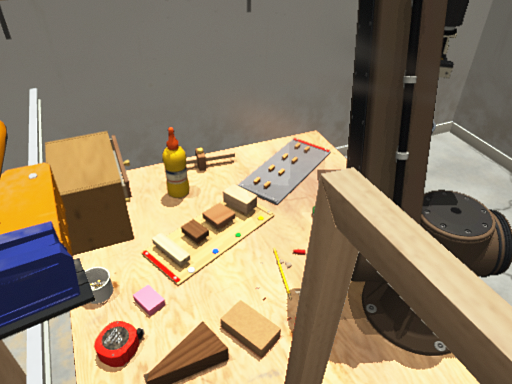

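The top view shows the drying rack at about (213,178), red end on its left, and the sanding rack at about (318,173), red end on its right. From the red end the samples are:
- batten (175,170)
- walnut (201,171)
- mahogany (225,173)
- beech (247,175)

Lookalikes off the rack are the pink block (141,189), the tan block (163,252) and the dark wedge (128,240). I choose the four samples on the plywood rack.

```bash
cat > h.py <<'E'
import numpy as np,cv2
from scipy.spatial.transform import Rotation as R
def Rm(c):
    r=np.array(c['rotation'],float)
    return r if r.shape==(3,3) else R.from_euler('xyz',r,degrees=True).as_matrix()
def foc(c): return 192/np.tan(np.radians(c['vertical_fov'])/2)
def cast(c,uv,z):
    uv=np.atleast_2d(uv).astype(float);f=foc(c)
    d=np.c_[(uv[:,0]-c['cx'])/f,(uv[:,1]-c['cy'])/f];u=d.copy()
    for _ in range(30): u=d/(1+c['k1']*(u**2).sum(1,keepdims=True))
    w=np.c_[u[:,0],-u[:,1],-np.ones(len(u))]@Rm(c).T
    p=np.array(c['position']);return p+w*((z-p[2])/w[:,2])[:,None]
def proj(c,P):
    q=(np.atleast_2d(P)-c['position'])@Rm(c);f=foc(c)
    s=np.c_[q[:,0]/-q[:,2],q[:,1]/q[:,2]]
    s=s*(1+c['k1']*(s**2).sum(1,keepdims=True))
    return s*f+[c['cx'],c['cy']]
def fit(P,Q):
    "rigid 2D: model P -> world Q; returns origin, yaw deg, residuals mm"
    P,Q=np.array(P)[:,:2],np.array(Q)[:,:2];a,b=P-P.mean(0),Q-Q.mean(0)
    t=np.arctan2((a[:,0]*b[:,1]-a[:,1]*b[:,0]).sum(),(a*b).sum())
    M=np.array([[np.cos(t),-np.sin(t)],[np.sin(t),np.cos(t)]])
    o=Q.mean(0)-M@P.mean(0);return o,np.degrees(t),1e3*(P@M.T+o-Q)
E
python3 - <<'E'
from h import *
from plant import ctrl,cams
c=cams.get_calibration('top');im=cv2.imread('pics/top0.png')
for n,uv in dict(dryTL=(165,154),dryBR=(261,202),sandTL=(271,153),sandTR=(366,150),sandBR=(368,191),sandBL=(271,195)).items(): print(n,cast(c,uv,.008).round(3))
for n,uv,z in [('bat',(176,170),.038),('wal',(201,171),.04),('mah',(225,173),.039),('bee',(247,175),.058),('bottle',(232,115),0)]: print(n,cast(c,uv,z).round(3))
w=cams.get_calibration('wrist');print(w)
cv2.imwrite('pics/crop0.png',cv2.resize(im[140:215,150:380],None,fx=3.4,fy=3.4,interpolation=cv2.INTER_CUBIC))
cv2.imwrite('pics/w0.png',cams.snapshot('wrist'))
E
```

```text
dryTL [[0.586 0.269 0.008]]
dryBR [[ 0.417 -0.059  0.008]]
sandTL [[ 0.585 -0.095  0.008]]
sandTR [[ 0.593 -0.426  0.008]]
sandBR [[ 0.45  -0.428  0.008]]
sandBL [[ 0.441 -0.093  0.008]]
bat [[0.527 0.225 0.038]]
wal [[0.523 0.14  0.04 ]]
mah [[0.515 0.06  0.039]]
bee [[ 0.506 -0.013  0.058]]
bottle [[0.721 0.038 0.   ]]
{'vertical_fov': 62.82547375554225, 'cx': 256.43595144762816, 'cy': 191.45181411820963, 'k1': -0.05291340649924738, 'position': array([ 0.19026348, -0.65171458,  0.38443129]), 'rotation': array([-1.51553072e+01, -8.42064818e-02,  1.12171892e+02])}
```

View pics/crop0.png

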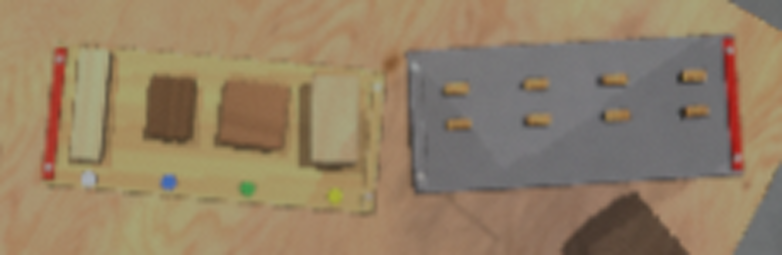

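Emit:
play_rows([
  {"rz": 0.93},
  {"rz": 0.93},
  {"rz": 0.93},
  {"rz": 0.93},
  {"rz": 0.93},
  {"rz": 0.93},
  {"x": -0.65, "y": 1, "z": -0.2},
  {"x": -0.65, "y": 1, "z": -0.2},
  {"x": -0.65, "y": 1, "z": -0.2},
  {"x": -0.65, "y": 1, "z": -0.2},
  {"x": -0.65, "y": 1, "z": -0.2},
  {"x": -0.65, "y": 1, "z": -0.2},
  {"x": -0.65, "y": 1, "z": -0.2},
  {"x": -0.65, "y": 1, "z": -0.2},
  {"x": -0.65, "y": 1, "z": -0.2},
  {"x": -0.65, "y": 1, "z": -0.2},
  {"x": -0.65, "y": 1, "z": -0.2},
  {"x": -0.65, "y": 1, "z": -0.2},
  {"x": -0.65, "y": 1, "z": -0.2},
  {"x": -0.65, "y": 1, "z": -0.2},
])

```text
$.motion[0]: bad value
```

```bash
python3 - <<'E'
from plant import ctrl,cams
import cv2,pickle
c=cams.get_calibration('wrist');o=ctrl.get_obs();im=cams.snapshot('wrist')
cv2.imwrite('pics/w1.png',im);pickle.dump(c,open('w1.pkl','wb'));print(o['clock'],o['tool_pos'],o['orientation'],o['joint_pos'],c)
E
```

```text
0.15 [ 0.25447912 -0.62480174  0.22585187] [ 1.79929128e+02 -6.20793447e-03 -1.57842517e+02] [-5.13303940e+01  2.05811073e+01  6.46515313e-01 -1.50891846e-02
 -7.01351227e+01 -1.65069904e+01] {'vertical_fov': 62.82547375554225, 'cx': 256.43595144762816, 'cy': 191.45181411820963, 'k1': -0.05291340649924738, 'position': array([ 0.19027498, -0.65174946,  0.38455314]), 'rotation': array([-1.51556987e+01, -7.15862329e-02,  1.12173053e+02])}
```

View pics/w1.png

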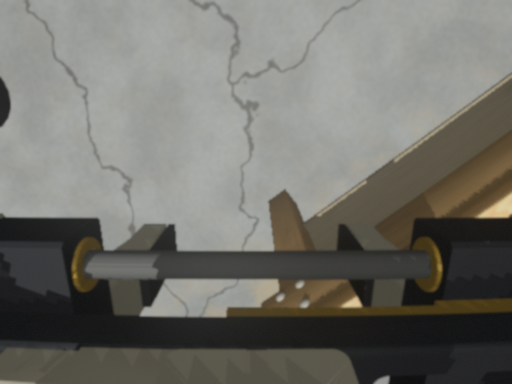

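The wrist view at the start shows only the floor and the gripper, which fills rows below about 215. The call was refused, so I'll give all six keys in every row.

Emit:
play_rows([
  {"x": 0, "y": 0, "z": 0, "rx": 0, "ry": 0, "rz": 0.93},
  {"x": 0, "y": 0, "z": 0, "rx": 0, "ry": 0, "rz": 0.93},
  {"x": 0, "y": 0, "z": 0, "rx": 0, "ry": 0, "rz": 0.93},
  {"x": 0, "y": 0, "z": 0, "rx": 0, "ry": 0, "rz": 0.93},
  {"x": 0, "y": 0, "z": 0, "rx": 0, "ry": 0, "rz": 0.93},
  {"x": 0, "y": 0, "z": 0, "rx": 0, "ry": 0, "rz": 0.93},
  {"x": -0.95, "y": 1, "z": -0.2, "rx": 0, "ry": 0, "rz": 0},
  {"x": -0.95, "y": 1, "z": -0.2, "rx": 0, "ry": 0, "rz": 0},
  {"x": -0.95, "y": 1, "z": -0.2, "rx": 0, "ry": 0, "rz": 0},
  {"x": -0.95, "y": 1, "z": -0.2, "rx": 0, "ry": 0, "rz": 0},
  {"x": -0.95, "y": 1, "z": -0.2, "rx": 0, "ry": 0, "rz": 0},
  {"x": -0.95, "y": 1, "z": -0.2, "rx": 0, "ry": 0, "rz": 0},
  {"x": -0.95, "y": 1, "z": -0.2, "rx": 0, "ry": 0, "rz": 0},
  {"x": -0.95, "y": 1, "z": -0.2, "rx": 0, "ry": 0, "rz": 0},
  {"x": -0.95, "y": 1, "z": -0.2, "rx": 0, "ry": 0, "rz": 0},
  {"x": -0.95, "y": 1, "z": -0.2, "rx": 0, "ry": 0, "rz": 0},
  {"x": -0.95, "y": 1, "z": -0.2, "rx": 0, "ry": 0, "rz": 0},
  {"x": -0.95, "y": 1, "z": -0.2, "rx": 0, "ry": 0, "rz": 0},
  {"x": -0.95, "y": 1, "z": -0.2, "rx": 0, "ry": 0, "rz": 0},
  {"x": -0.95, "y": 1, "z": -0.2, "rx": 0, "ry": 0, "rz": 0},
])

```text
clock: 2.7
tool_pos: [0.5887, -0.2751, 0.2966]
orientation: [180.0, -0.0, 179.8]
force: [1.0, -0.5, -0.4]
opening: 0.088
gripper_force: 0.0
```

Emit:
play_rows([
  {"x": 0, "y": 0, "z": 0, "rx": 0, "ry": 0, "rz": 0},
  {"x": 0, "y": 0, "z": 0, "rx": 0, "ry": 0, "rz": 0},
  {"x": 0, "y": 0, "z": 0, "rx": 0, "ry": 0, "rz": 0},
])

```text
clock: 3.08
tool_pos: [0.5874, -0.2766, 0.2965]
orientation: [180.0, -0.0, 179.8]
force: [-0.0, 0.5, -0.7]
opening: 0.0879
gripper_force: 0.0
```

```bash
python3 - <<'E'
from plant import ctrl,cams
import cv2,pickle
c=cams.get_calibration('wrist');o=ctrl.get_obs();im=cams.snapshot('wrist')
cv2.imwrite('pics/w2.png',im);pickle.dump(c,open('w2.pkl','wb'));print(o['clock'],o['tool_pos'],o['orientation'],o['joint_pos'],c['position'],c['rotation'])
E
```

```text
3.075 [ 0.58741338 -0.27664333  0.29645953] [ 1.79997339e+02 -1.74855128e-02  1.79794312e+02] [-8.03700356e+00  1.62335533e+01  3.53453742e+00 -2.59756454e-04
 -7.73186691e+01 -8.21686276e+01] [ 0.51798708 -0.27665774  0.45518645] [-1.51458790e+01 -5.07226877e-04  8.98103258e+01]
```

View pics/w2.png

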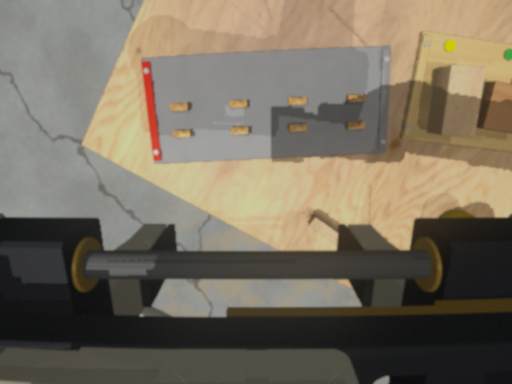

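Wrist view: the sanding rack spans (143–390, 45–162) with its red bar on the left. Its 8 cork strips are clear, with columns near 180, 238, 298 and 356 and rows near 103 and 130. I'll fit the rack pose from the cork tops and move on to view the drying rack.

```bash
cat > sand.py <<'E'
from h import *
import pickle
def strips(im,c,box):
    x0,y0,x1,y1=box;hsv=cv2.cvtColor(im,cv2.COLOR_BGR2HSV)
    m=cv2.inRange(hsv,(8,70,50),(30,255,255));k=np.zeros_like(m);k[y0:y1,x0:x1]=m[y0:y1,x0:x1]
    n,_,st,ce=cv2.connectedComponentsWithStats(k);i=[j for j in range(1,n) if 25<st[j,4]<400]
    return ce[i],st[i]
if __name__=='__main__':
    c=pickle.load(open('w2.pkl','rb'));im=cv2.imread('pics/w2.png')
    ce,st=strips(im,c,(160,90,372,142));print(np.c_[ce,st[:,2:]].round(1))
    P=cast(c,ce,.020)
    M=[(x,y) for y in(-.12,-.04,.04,.12) for x in(-.018,.018)]
    o=np.argsort(P[:,1]);P=np.vstack([sorted(P[o[i:i+2]].tolist()) for i in(0,2,4,6)])
    print(P.round(4));r=fit(M,P);print(r)
    print(cast(c,[(143,62),(390,45),(390,152),(155,162)],.008))
E
python3 sand.py
```

```text
[[355.7  97.9  19.    9.  155. ]
 [296.9 100.5  19.    9.  150. ]
 [237.8 103.2  19.    9.  140. ]
 [179.  106.5  19.    8.  146. ]
 [355.2 124.9  20.    9.  162. ]
 [297.4 127.4  18.    8.  141. ]
 [239.3 130.2  18.    8.  129. ]
 [181.5 133.2  19.    8.  133. ]]
[[ 0.517  -0.3808  0.02  ]
 [ 0.5526 -0.3795  0.02  ]
 [ 0.5134 -0.3016  0.02  ]
 [ 0.549  -0.3002  0.02  ]
 [ 0.51   -0.2225  0.02  ]
 [ 0.5456 -0.2208  0.02  ]
 [ 0.5063 -0.1437  0.02  ]
 [ 0.542  -0.1418  0.02  ]]
(array([ 0.52949443, -0.2613616 ]), np.float64(2.5555243491206467), array([[-0.11482393, -1.24159673],
       [ 0.20300493, -0.91314055],
       [-0.11775514, -0.52615879],
       [ 0.23407263, -0.35430306],
       [-0.31487908,  0.33172102],
       [ 0.1425398 ,  0.24227543],
       [-0.16112516,  1.36741738],
       [ 0.12896594,  1.09378531]]))
[[ 0.45805936 -0.42910236  0.008     ]
 [ 0.43712673 -0.09812396  0.008     ]
 [ 0.58081521 -0.0845348   0.008     ]
 [ 0.59443571 -0.42354971  0.008     ]]
```

Emit:
play_rows([
  {"x": 0, "y": 1, "z": 0, "rx": 0, "ry": 0, "rz": 0},
  {"x": 0, "y": 1, "z": 0, "rx": 0, "ry": 0, "rz": 0},
  {"x": 0, "y": 1, "z": 0, "rx": 0, "ry": 0, "rz": 0},
  {"x": 0, "y": 1, "z": 0, "rx": 0, "ry": 0, "rz": 0},
  {"x": 0, "y": 1, "z": 0, "rx": 0, "ry": 0, "rz": 0},
  {"x": 0, "y": 1, "z": 0, "rx": 0, "ry": 0, "rz": 0},
  {"x": 0, "y": 1, "z": 0, "rx": 0, "ry": 0, "rz": 0},
  {"x": 0, "y": 1, "z": 0, "rx": 0, "ry": 0, "rz": 0},
  {"x": 0, "y": 1, "z": 0, "rx": 0, "ry": 0, "rz": 0},
  {"x": 0, "y": 1, "z": 0, "rx": 0, "ry": 0, "rz": 0},
  {"x": 0, "y": 1, "z": 0, "rx": 0, "ry": 0, "rz": 0},
  {"x": 0, "y": 1, "z": 0, "rx": 0, "ry": 0, "rz": 0},
  {"x": 0, "y": 1, "z": 0, "rx": 0, "ry": 0, "rz": 0},
  {"x": 0, "y": 1, "z": 0, "rx": 0, "ry": 0, "rz": 0},
  {"x": 0, "y": 1, "z": 0, "rx": 0, "ry": 0, "rz": 0},
  {"x": 0, "y": 0, "z": 0, "rx": 0, "ry": 0, "rz": 0},
  {"x": 0, "y": 0, "z": 0, "rx": 0, "ry": 0, "rz": 0},
  {"x": 0, "y": 0, "z": 0, "rx": 0, "ry": 0, "rz": 0},
])

```text
clock: 5.38
tool_pos: [0.5891, 0.0981, 0.2967]
orientation: [180.0, 0.0, 179.8]
force: [0.1, -0.6, -0.2]
opening: 0.0875
gripper_force: 0.0
```

```bash
python3 - <<'E'
from plant import ctrl,cams
import cv2,pickle
c=cams.get_calibration('wrist');o=ctrl.get_obs();im=cams.snapshot('wrist')
cv2.imwrite('pics/w3.png',im);pickle.dump(c,open('w3.pkl','wb'));print(o['clock'],o['tool_pos'],o['orientation'],o['joint_pos'],c['position'],c['rotation'])
E
```

```text
5.375 [0.58908328 0.09805181 0.29669105] [1.79999745e+02 7.71111818e-03 1.79786159e+02] [ 2.81862585e+01  1.11383523e+01 -3.14108167e+00  3.55317824e-03
 -7.57136617e+01 -1.18400976e+02] [0.51959128 0.09805619 0.45537146] [-1.51700557e+01  2.60304857e-03  8.98011016e+01]
```

View pics/w3.png

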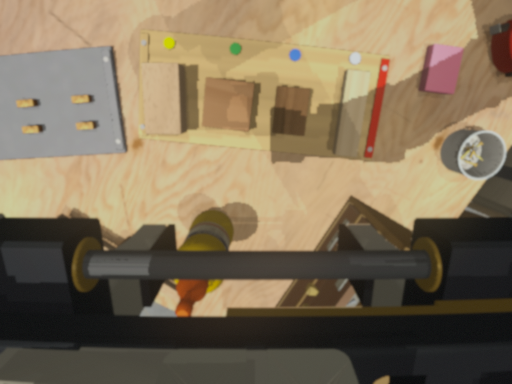

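The wrist view shows the drying rack with its red bar on the right. Tops sit near batten (352,112), walnut (292,110), mahogany (229,103) and beech (166,98). The pink decoy is at (442,68), off the rack, and the bottle is at (208,240). I'll enlarge this for the corner check.

```bash
python3 - <<'E'
from h import *
from plant import cams
import pickle
im=cv2.imread('pics/w3.png')
b=cv2.resize(im[25:165,132:398],None,fx=3,fy=3,interpolation=cv2.INTER_CUBIC)
l=cv2.cvtColor(b,cv2.COLOR_BGR2LAB);l[...,0]=cv2.createCLAHE(3,(4,4)).apply(l[...,0]);b=cv2.cvtColor(l,cv2.COLOR_LAB2BGR)
for i in range(0,266,20): cv2.putText(b,str(132+i),(i*3,8),0,.3,(0,0,255));cv2.line(b,(i*3,9),(i*3,14),(0,0,255))
for i in range(0,140,20): cv2.putText(b,str(25+i),(0,i*3+4),0,.3,(0,0,255))
cv2.imwrite('pics/c3.png',b)
# sanding strips in the top camera
from sand import strips
c=cams.get_calibration('top');t=cv2.imread('pics/top0.png');ce,st=strips(t,c,(275,155,362,182))
P=cast(c,ce,.02);print(len(ce),P[:,:2].mean(0),P[P[:,1].argsort(),:2].round(4).tolist())
E
```

```text
0 [nan nan] []<stdin>:13: RuntimeWarning: Mean of empty slice.
  ret = um.true_divide(
```

View pics/c3.png

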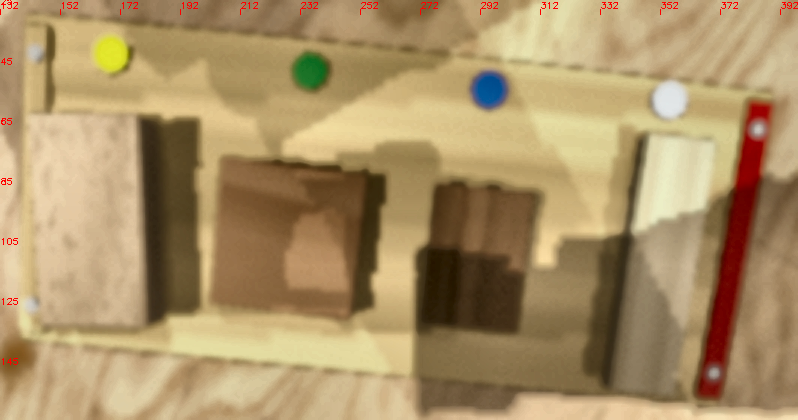

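The crop confirms the choice: each of the four samples has its matching disc beside it (yellow, green, blue, white). Now I'll measure their tops from the corners.

```bash
python3 - <<'E'
from h import *
from plant import cams
import pickle
c=pickle.load(open('w3.pkl','rb'));c2=dict(c);c2['position']=np.array(c['position'])+[0,0,.004]
S=dict(beech=([(28,113),(138,113),(150,325),(38,328)],.058,85,45),mahogany=([(222,157),(368,170),(352,316),(210,303)],.039,62,62),
walnut=([(435,184),(541,190),(519,332),(419,326)],.040,60,42),batten=([(643,133),(714,140),(682,393),(612,385)],.038,110,30))
for n,(p,z,L,W) in S.items():
    q=np.array(p)/3+[132,25]
    for cc in(c,c2):
        P=cast(cc,q,z)[:,:2];a=P[2:][::-1].mean(0)*0+(P[2]+P[3]-P[0]-P[1])/2;w=(P[1]+P[2]-P[0]-P[3])/2
        print(n,P.mean(0).round(4),'L %.1f W %.1f'%(1e3*np.hypot(*a),1e3*np.hypot(*w)),(L,W),'ang x %.1f y %.1f'%(np.degrees(np.arctan2(a[1],a[0])),np.degrees(np.arctan2(-w[0],w[1]))))
t=cams.get_calibration('top');im=cv2.imread('pics/top0.png')
m=cv2.inRange(cv2.cvtColor(im,cv2.COLOR_BGR2HSV),(8,60,40),(30,255,255));k=m*0;k[157:182,276:361]=m[157:182,276:361]
n,_,st,ce=cv2.connectedComponentsWithStats(k);i=[j for j in range(1,n) if st[j,4]>7];print(len(i),st[i,4])
P=cast(t,ce[i],.02);print(P[:,:2].mean(0),P[P[:,1].argsort(),:2].round(3).tolist())
# discs in both views
for cal,img,lst in((c,'w3',[(169,43),(235.5,48.5),(295,55),(355,58.3)]),):
    print(cast(cal,lst,.011).round(4))
im3=cv2.imread('pics/w3.png')
for nm,I,cc,box in(('w',im3,c,(280,40,310,70)),('top',im,t,(190,185,210,205))):
    h=cv2.inRange(cv2.cvtColor(I,cv2.COLOR_BGR2HSV),(105,100,40),(125,255,255));x0,y0,x1,y1=box;s=np.argwhere(h[y0:y1,x0:x1]).mean(0)[::-1]+[x0,y0];print('blue',nm,s,cast(cc,s,.011).round(4))
E
```

```text
beech [ 0.5098 -0.0182] L 84.4 W 45.8 (85, 45) ang x -1.1 y 0.0
beech [ 0.5097 -0.0194] L 85.3 W 46.3 (85, 45) ang x -1.1 y 0.0
mahogany [0.5165 0.0616] L 61.0 W 61.7 (62, 62) ang x -7.0 y -5.4
mahogany [0.5165 0.0612] L 61.6 W 62.3 (62, 62) ang x -7.0 y -5.4
walnut [0.5257 0.1431] L 59.8 W 44.3 (60, 42) ang x -6.5 y -3.3
walnut [0.5258 0.1435] L 60.3 W 44.7 (60, 42) ang x -6.5 y -3.3
batten [0.5286 0.2233] L 107.2 W 31.2 (110, 30) ang x -3.4 y -5.6
batten [0.5287 0.2245] L 108.2 W 31.5 (110, 30) ang x -3.4 y -5.6
8 [27 23 23 27 23 25 28 22]
[ 0.52729952 -0.25798401] [[0.515, -0.378], [0.551, -0.377], [0.511, -0.299], [0.547, -0.297], [0.508, -0.22], [0.543, -0.217], [0.504, -0.139], [0.54, -0.138]]
[[ 0.437  -0.0169  0.011 ]
 [ 0.4449  0.0707  0.011 ]
 [ 0.4532  0.1493  0.011 ]
 [ 0.4568  0.2295  0.011 ]]
blue w [294.69230769  54.48717949] [[0.4525 0.1489 0.011 ]]
blue top [199. 193.] [[0.4505 0.1515 0.011 ]]
```

Emit:
play_rows([
  {"x": 0.97, "y": -0.49, "z": 0, "rx": 0, "ry": 0, "rz": 0},
  {"x": 0.97, "y": -0.49, "z": 0, "rx": 0, "ry": 0, "rz": 0},
  {"x": 0.97, "y": -0.49, "z": 0, "rx": 0, "ry": 0, "rz": -1},
  {"x": 0, "y": 0, "z": 0, "rx": 0, "ry": 0, "rz": -1},
  {"x": 0, "y": 0, "z": 0, "rx": 0, "ry": 0, "rz": -1},
  {"x": 0, "y": 0, "z": 0, "rx": 0, "ry": 0, "rz": -1},
  {"x": 0, "y": 0, "z": 0, "rx": 0, "ry": 0, "rz": -1},
  {"x": 0, "y": 0, "z": 0, "rx": 0, "ry": 0, "rz": -1},
  {"x": 0, "y": 0, "z": 0, "rx": 0, "ry": 0, "rz": -1},
  {"x": 0, "y": 0, "z": 0, "rx": 0, "ry": 0, "rz": -1},
  {"x": 0, "y": 0, "z": 0, "rx": 0, "ry": 0, "rz": -1},
  {"x": 0, "y": 0, "z": 0, "rx": 0, "ry": 0, "rz": -1},
  {"x": 0, "y": 0, "z": 0, "rx": 0, "ry": 0, "rz": -1},
  {"x": 0, "y": 0, "z": 0, "rx": 0, "ry": 0, "rz": -1},
  {"x": 0, "y": 0, "z": 0, "rx": 0, "ry": 0, "rz": -1},
  {"x": 0, "y": 0, "z": 0, "rx": 0, "ry": 0, "rz": -1},
  {"x": 0, "y": 0, "z": 0, "rx": 0, "ry": 0, "rz": -1},
  {"x": 0, "y": 0, "z": 0, "rx": 0, "ry": 0, "rz": -1},
  {"x": 0, "y": 0, "z": 0, "rx": 0, "ry": 0, "rz": -1},
  {"x": 0, "y": 0, "z": 0, "rx": 0, "ry": 0, "rz": -1},
])

```text
clock: 7.92
tool_pos: [0.5162, 0.0618, 0.2967]
orientation: [-180.0, 0.0, -108.1]
force: [0.5, -0.2, -0.1]
opening: 0.0875
gripper_force: 0.0
```

Emit:
play_rows([
  {"x": 0, "y": 0, "z": 0, "rx": 0, "ry": 0, "rz": -1},
  {"x": 0, "y": 0, "z": 0, "rx": 0, "ry": 0, "rz": -1},
  {"x": 0, "y": 0, "z": 0, "rx": 0, "ry": 0, "rz": -1},
  {"x": 0, "y": 0, "z": 0, "rx": 0, "ry": 0, "rz": 0},
  {"x": 0, "y": 0, "z": 0, "rx": 0, "ry": 0, "rz": 0},
  {"x": 0, "y": 0, "z": 0, "rx": 0, "ry": 0, "rz": 0},
])

```text
clock: 8.68
tool_pos: [0.5162, 0.0623, 0.2966]
orientation: [-180.0, 0.0, -96.2]
force: [-0.8, 0.5, -0.6]
opening: 0.0877
gripper_force: 0.0
```

```bash
python3 - <<'E'
from h import *
from plant import ctrl,cams
import pickle
c=cams.get_calibration('wrist');o=ctrl.get_obs();im=cams.snapshot('wrist')
cv2.imwrite('pics/w4.png',im);pickle.dump(c,open('w4.pkl','wb'));print(o['clock'],o['tool_pos'],o['orientation'],c['position'])
print(proj(c,[(.5063,-.1437,.02),(.542,-.1418,.02),(.437,-.0169,.011),(.4449,.0707,.011),(.4525,.1489,.011)]).round(1))
E
```

```text
8.675 [0.51624156 0.06228587 0.29658019] [-1.79998125e+02  1.45973634e-03 -9.62164722e+01] [ 0.50944521 -0.00785669  0.45528855]
[[247.2  -4.1]
 [219.1   1. ]
 [308.7  94. ]
 [307.4 158.1]
 [305.8 210.4]]
```

View pics/w4.png

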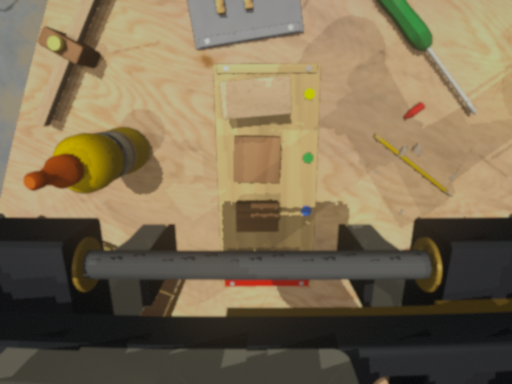

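Wrist at yaw −96: discs at (310,94), (308,158) and (306,211), where I predicted (308.7,94), (307.4,158) and (305.8,210). The pose measurements agree to about 1 px. The mahogany top is near (258,160), and the bottle at (100,160) is clear of the gripper.

```bash
python3 - <<'E'
from h import *
import pickle
c=pickle.load(open('w4.pkl','rb'));im=cv2.imread('pics/w4.png');h=cv2.cvtColor(im,cv2.COLOR_BGR2HSV)
c3=pickle.load(open('w3.pkl','rb'));h3=cv2.cvtColor(cv2.imread('pics/w3.png'),cv2.COLOR_BGR2HSV)
def cen(h,lo,hi,b):
    x0,y0,x1,y1=b;return np.argwhere(cv2.inRange(h,lo,hi)[y0:y1,x0:x1]).mean(0)[::-1]+[x0,y0]
Y=((25,180,120),(35,255,255));G=((45,120,40),(75,255,255));B=((105,100,40),(125,255,255))
for n,m,b4,b3 in(('y',Y,(295,80,320,108),(155,30,185,55)),('g',G,(295,145,320,170),(220,35,250,60)),('b',B,(295,200,320,220),(280,40,310,70))):
    print(n,cast(c,cen(h,*m,b4),.011)[0,:2].round(4),cast(c3,cen(h3,*m,b3),.011)[0,:2].round(4))
print(cast(c,[(234,137),(281,136),(280,183),(236,183)],.039).round(4), cast(c,[(234,137),(281,136),(280,183),(236,183)],.039).mean(0))
E
```

```text
y [ 0.4366 -0.0172] [ 0.4366 -0.017 ]
g [0.4446 0.07  ] [0.4445 0.0704]
b [0.4528 0.1491] [0.4525 0.1489]
[[0.5429 0.0275 0.039 ]
 [0.4815 0.0329 0.039 ]
 [0.4884 0.0959 0.039 ]
 [0.548  0.0895 0.039 ]] [0.51521174 0.06144013 0.039     ]
```

Emit:
play_rows([
  {"x": 0.04, "y": 0, "z": 0.96, "rx": 0, "ry": 0, "rz": 0},
  {"x": 0, "y": 0, "z": 0.96, "rx": 0, "ry": 0, "rz": 0},
  {"x": 0, "y": 0, "z": 0.96, "rx": 0, "ry": 0, "rz": 0},
  {"x": 0, "y": 0, "z": 0.96, "rx": 0, "ry": 0, "rz": 0},
  {"x": 0, "y": 0, "z": 0.96, "rx": 0, "ry": 0, "rz": 0},
  {"x": 0, "y": 0, "z": 0.96, "rx": 0, "ry": 0, "rz": 0},
  {"x": 0, "y": 0, "z": 0.96, "rx": 0, "ry": 0, "rz": 0},
  {"x": 0, "y": 0, "z": 0.96, "rx": 0, "ry": 0, "rz": 0},
  {"x": 0, "y": 0, "z": 0.96, "rx": 0, "ry": 0, "rz": 0},
  {"x": 0, "y": 0, "z": 0.96, "rx": 0, "ry": 0, "rz": 0},
  {"x": 0, "y": 0, "z": 0.8, "rx": 0, "ry": 0, "rz": 0},
  {"x": 0, "y": 0, "z": 0.5, "rx": 0, "ry": 0, "rz": 0},
  {"x": 0, "y": 0, "z": 0.3, "rx": 0, "ry": 0, "rz": 0},
  {"x": 0, "y": 0, "z": 0, "rx": 0, "ry": 0, "rz": 0},
  {"x": 0, "y": 0, "z": 0, "rx": 0, "ry": 0, "rz": 0},
])

```text
clock: 10.6
tool_pos: [0.5166, 0.0616, 0.0172]
orientation: [-179.9, 0.0, -96.2]
force: [-0.2, 0.2, 0.5]
opening: 0.0875
gripper_force: 0.0
```

Emit:
play_rows([
  {"x": 0, "y": 0, "z": 0, "rx": 0, "ry": 0, "rz": 0},
  {"x": 0, "y": 0, "z": 0, "rx": 0, "ry": 0, "rz": 0},
  {"x": 0, "y": 0, "z": 0, "rx": 0, "ry": 0, "rz": 0},
  {"x": 0, "y": 0, "z": 0, "rx": 0, "ry": 0, "rz": 0},
  {"x": 0, "y": 0, "z": 0, "rx": 0, "ry": 0, "rz": 0},
], fingers=-1)

```text
clock: 11.22
tool_pos: [0.5162, 0.0615, 0.0168]
orientation: [-180.0, 0.0, -96.2]
force: [-0.9, 0.3, 3.3]
opening: 0.0619
gripper_force: 29.9
```

Emit:
play_rows([
  {"x": 0, "y": 0, "z": -0.5, "rx": 0, "ry": 0, "rz": 0},
  {"x": 0, "y": 0, "z": -1, "rx": 0, "ry": 0, "rz": 0},
  {"x": 0, "y": 0, "z": -1, "rx": 0, "ry": 0, "rz": 0},
  {"x": 0, "y": 0, "z": -1, "rx": 0, "ry": 0, "rz": 0},
  {"x": 0, "y": 0, "z": -0.7, "rx": 0, "ry": 0, "rz": -0.73},
  {"x": 0, "y": 0, "z": 0, "rx": 0, "ry": 0, "rz": -0.73},
  {"x": 0, "y": 0, "z": 0, "rx": 0, "ry": 0, "rz": -0.73},
  {"x": 0.5, "y": 0, "z": 0, "rx": 0, "ry": 0, "rz": 0},
  {"x": 1, "y": 0, "z": 0, "rx": 0, "ry": 0, "rz": 0},
  {"x": 1, "y": 0, "z": 0, "rx": 0, "ry": 0, "rz": 0},
  {"x": 1, "y": 0, "z": 0, "rx": 0, "ry": 0, "rz": 0},
  {"x": 1, "y": 0, "z": 0, "rx": 0, "ry": 0, "rz": 0},
  {"x": 1, "y": 0, "z": 0, "rx": 0, "ry": 0, "rz": 0},
  {"x": 1, "y": 0, "z": 0, "rx": 0, "ry": 0, "rz": 0},
  {"x": 1, "y": 0, "z": 0, "rx": 0, "ry": 0, "rz": 0},
  {"x": 1, "y": 0, "z": 0, "rx": 0, "ry": 0, "rz": 0},
  {"x": 1, "y": 0, "z": 0, "rx": 0, "ry": 0, "rz": 0},
  {"x": 1, "y": 0.05, "z": 0, "rx": 0, "ry": 0, "rz": 0},
  {"x": 0.83, "y": 0, "z": 0, "rx": 0, "ry": 0, "rz": 0},
])

```text
clock: 13.6
tool_pos: [0.5272, -0.2232, 0.1218]
orientation: [180.0, 0.0, -87.5]
force: [0.4, 0.7, -0.4]
opening: 0.0616
gripper_force: 29.9
```

Emit:
play_rows([
  {"x": 0, "y": 0, "z": 0.8, "rx": 0, "ry": 0, "rz": 0},
  {"x": 0, "y": 0, "z": 0.9, "rx": 0, "ry": 0, "rz": 0},
  {"x": 0, "y": 0, "z": 0.9, "rx": 0, "ry": 0, "rz": 0},
  {"x": 0, "y": 0, "z": 0.6, "rx": 0, "ry": 0, "rz": 0},
  {"x": 0, "y": 0, "z": 0, "rx": 0, "ry": 0, "rz": 0},
  {"x": 0, "y": 0, "z": 0, "rx": 0, "ry": 0, "rz": 0},
])

```text
clock: 14.35
tool_pos: [0.5283, -0.2218, 0.0423]
orientation: [-180.0, -0.0, -87.4]
force: [0.2, -0.4, 0.2]
opening: 0.0622
gripper_force: 29.9
```

Emit:
play_rows([
  {"x": -0.01, "y": 0.02, "z": 0.5, "rx": 0, "ry": 0, "rz": 0},
  {"x": 0, "y": 0, "z": 0.3, "rx": 0, "ry": 0, "rz": 0},
  {"x": 0, "y": 0, "z": 0.18, "rx": 0, "ry": 0, "rz": 0},
  {"x": 0, "y": 0, "z": 0, "rx": 0, "ry": 0, "rz": 0},
  {"x": 0, "y": 0, "z": 0, "rx": 0, "ry": 0, "rz": 0},
])

```text
clock: 14.98
tool_pos: [0.5273, -0.2214, 0.017]
orientation: [-180.0, -0.0, -87.4]
force: [0.1, -0.5, -0.6]
opening: 0.0618
gripper_force: 29.9
```

Emit:
play_rows([
  {"x": 0, "y": 0, "z": 0, "rx": 0, "ry": 0, "rz": 0},
  {"x": 0, "y": 0, "z": 0, "rx": 0, "ry": 0, "rz": 0},
  {"x": 0, "y": 0, "z": 0, "rx": 0, "ry": 0, "rz": 0},
  {"x": 0, "y": 0, "z": 0, "rx": 0, "ry": 0, "rz": 0},
], fingers=1)

```text
clock: 15.48
tool_pos: [0.5273, -0.2214, 0.0171]
orientation: [-180.0, 0.0, -87.4]
force: [-0.1, 0.3, 0.8]
opening: 0.0875
gripper_force: 0.0
```

Emit:
play_rows([
  {"x": 0, "y": 0, "z": -1, "rx": 0, "ry": 0, "rz": 0},
  {"x": 0, "y": 0, "z": -1, "rx": 0, "ry": 0, "rz": 0},
  {"x": 0, "y": 0, "z": -1, "rx": 0, "ry": 0, "rz": 0},
  {"x": 0, "y": 0, "z": -1, "rx": 0, "ry": 0, "rz": 0},
  {"x": -0.6, "y": 0, "z": 0, "rx": 0, "ry": 0, "rz": 0},
  {"x": -1, "y": 0, "z": 0, "rx": 0, "ry": 0, "rz": 0},
  {"x": -1, "y": 0, "z": 0, "rx": 0, "ry": 0, "rz": 0},
  {"x": -1, "y": -0.09, "z": 0, "rx": 0, "ry": 0, "rz": 0},
  {"x": -1, "y": -0.1, "z": 0, "rx": 0, "ry": 0, "rz": 0},
  {"x": -1, "y": -0.1, "z": 0, "rx": 0, "ry": 0, "rz": 0},
  {"x": -1, "y": -0.1, "z": 0, "rx": 0, "ry": 0, "rz": 0},
  {"x": -1, "y": -0.1, "z": 0, "rx": 0, "ry": 0, "rz": 0},
  {"x": -1, "y": -0.1, "z": 0, "rx": 0, "ry": 0, "rz": 0},
  {"x": -1, "y": 0, "z": 0, "rx": 0, "ry": 0, "rz": 0},
  {"x": -1, "y": 0, "z": 0, "rx": 0, "ry": 0, "rz": 0},
  {"x": -1, "y": 0, "z": 0, "rx": 0, "ry": 0, "rz": 0},
  {"x": -1, "y": 0, "z": 0, "rx": 0, "ry": 0, "rz": 0},
  {"x": -1, "y": 0, "z": 0, "rx": 0, "ry": 0, "rz": 0.5},
  {"x": -1, "y": 0, "z": 0, "rx": 0, "ry": 0, "rz": 0.53},
  {"x": 0, "y": 0, "z": 0, "rx": 0, "ry": 0, "rz": 1},
])

```text
clock: 17.98
tool_pos: [0.5257, 0.1456, 0.1163]
orientation: [180.0, -0.0, -95.5]
force: [0.4, -0.1, 0.3]
opening: 0.0877
gripper_force: 0.0
```

Emit:
play_rows([
  {"x": 0, "y": 0, "z": 0.6, "rx": 0, "ry": 0, "rz": 0},
  {"x": 0, "y": 0, "z": 1, "rx": 0, "ry": 0, "rz": 0},
  {"x": 0, "y": 0, "z": 0.6, "rx": 0, "ry": 0, "rz": 0},
  {"x": 0, "y": 0, "z": 0, "rx": 0, "ry": 0, "rz": 0},
  {"x": 0, "y": 0, "z": 0, "rx": 0, "ry": 0, "rz": 0},
])

```text
clock: 18.6
tool_pos: [0.5266, 0.144, 0.0624]
orientation: [-180.0, 0.0, -95.5]
force: [0.8, -0.6, 0.6]
opening: 0.0879
gripper_force: 0.0
```

Emit:
play_rows([
  {"x": 0.03, "y": 0.03, "z": 0.7, "rx": 0, "ry": 0, "rz": 0},
  {"x": 0, "y": 0, "z": 0.7, "rx": 0, "ry": 0, "rz": 0},
  {"x": 0, "y": 0, "z": 0.4, "rx": 0, "ry": 0, "rz": 0},
  {"x": 0, "y": 0, "z": 0, "rx": 0, "ry": 0, "rz": 0},
  {"x": 0, "y": 0, "z": 0, "rx": 0, "ry": 0, "rz": 0},
])

```text
clock: 19.23
tool_pos: [0.526, 0.1435, 0.0178]
orientation: [-179.9, 0.0, -95.5]
force: [0.6, 0.7, 0.9]
opening: 0.0876
gripper_force: 0.0
```

Emit:
play_rows([
  {"x": 0, "y": 0, "z": 0, "rx": 0, "ry": 0, "rz": 0},
  {"x": 0, "y": 0, "z": 0, "rx": 0, "ry": 0, "rz": 0},
  {"x": 0, "y": 0, "z": 0, "rx": 0, "ry": 0, "rz": 0},
  {"x": 0, "y": 0, "z": 0, "rx": 0, "ry": 0, "rz": 0},
  {"x": 0, "y": 0, "z": 0, "rx": 0, "ry": 0, "rz": 0},
], fingers=-1)

```text
clock: 19.85
tool_pos: [0.5255, 0.1433, 0.0172]
orientation: [-180.0, 0.0, -95.5]
force: [-0.7, 0.6, 3.3]
opening: 0.0599
gripper_force: 30.0
```

Emit:
play_rows([
  {"x": 0, "y": 0, "z": -0.5, "rx": 0, "ry": 0, "rz": 0},
  {"x": 0, "y": 0, "z": -1, "rx": 0, "ry": 0, "rz": 0},
  {"x": 0, "y": 0, "z": -1, "rx": 0, "ry": 0, "rz": 0},
  {"x": 0, "y": 0, "z": -1, "rx": 0, "ry": 0, "rz": -1},
  {"x": 0, "y": 0, "z": -0.7, "rx": 0, "ry": 0, "rz": -1.0},
  {"x": 0.5, "y": 0, "z": 0, "rx": 0, "ry": 0, "rz": -0.02},
  {"x": 1, "y": 0, "z": 0, "rx": 0, "ry": 0, "rz": 0},
  {"x": 1, "y": 0, "z": 0, "rx": 0, "ry": 0, "rz": 0},
  {"x": 1, "y": 0, "z": 0, "rx": 0, "ry": 0, "rz": 0},
  {"x": 1, "y": 0.1, "z": 0, "rx": 0, "ry": 0, "rz": 0},
  {"x": 1, "y": 0.1, "z": 0, "rx": 0, "ry": 0, "rz": 0},
  {"x": 1, "y": 0.1, "z": 0, "rx": 0, "ry": 0, "rz": 0},
  {"x": 1, "y": 0.1, "z": 0, "rx": 0, "ry": 0, "rz": 0},
  {"x": 1, "y": 0.1, "z": 0, "rx": 0, "ry": 0, "rz": 0},
  {"x": 1, "y": 0.06, "z": 0, "rx": 0, "ry": 0, "rz": 0},
  {"x": 1, "y": 0, "z": 0, "rx": 0, "ry": 0, "rz": 0},
  {"x": 1, "y": 0, "z": 0, "rx": 0, "ry": 0, "rz": 0},
  {"x": 1, "y": 0, "z": 0, "rx": 0, "ry": 0, "rz": 0},
  {"x": 1, "y": 0, "z": 0, "rx": 0, "ry": 0, "rz": 0},
  {"x": 1, "y": 0, "z": 0, "rx": 0, "ry": 0, "rz": 0},
])

```text
clock: 22.35
tool_pos: [0.5266, -0.2208, 0.1212]
orientation: [179.9, 0.0, -87.6]
force: [0.4, 0.3, -0.6]
opening: 0.06
gripper_force: 30.0
```

Emit:
play_rows([
  {"x": 1, "y": 0, "z": 0, "rx": 0, "ry": 0, "rz": 0},
  {"x": 1, "y": 0, "z": 0, "rx": 0, "ry": 0, "rz": 0},
  {"x": 0.8, "y": 0, "z": 0, "rx": 0, "ry": 0, "rz": 0},
  {"x": 0.48, "y": 0, "z": 0.4, "rx": 0, "ry": 0, "rz": 0},
  {"x": 0, "y": 0, "z": 0.9, "rx": 0, "ry": 0, "rz": 0},
  {"x": 0, "y": 0, "z": 0.9, "rx": 0, "ry": 0, "rz": 0},
  {"x": 0, "y": 0, "z": 0.8, "rx": 0, "ry": 0, "rz": 0},
  {"x": 0, "y": 0, "z": 0.3, "rx": 0, "ry": 0, "rz": 0},
  {"x": 0, "y": 0, "z": 0, "rx": 0, "ry": 0, "rz": 0},
  {"x": 0, "y": 0, "z": 0, "rx": 0, "ry": 0, "rz": 0},
])

```text
clock: 23.6
tool_pos: [0.5319, -0.3015, 0.0403]
orientation: [-179.9, -0.0, -87.4]
force: [0.7, 0.1, 0.3]
opening: 0.0596
gripper_force: 30.0
```

Emit:
play_rows([
  {"x": 0, "y": 0.02, "z": 0.5, "rx": 0, "ry": 0, "rz": 0},
  {"x": 0, "y": 0, "z": 0.25, "rx": 0, "ry": 0, "rz": 0},
  {"x": 0, "y": 0, "z": 0.14, "rx": 0, "ry": 0, "rz": 0},
  {"x": 0, "y": 0, "z": 0, "rx": 0, "ry": 0, "rz": 0},
  {"x": 0, "y": 0, "z": 0, "rx": 0, "ry": 0, "rz": 0},
])

```text
clock: 24.22
tool_pos: [0.5309, -0.3014, 0.0172]
orientation: [-180.0, -0.0, -87.4]
force: [-0.2, -0.9, 0.5]
opening: 0.0596
gripper_force: 30.0
```

Emit:
play_rows([
  {"x": 0, "y": 0, "z": 0, "rx": 0, "ry": 0, "rz": 0},
  {"x": 0, "y": 0, "z": 0, "rx": 0, "ry": 0, "rz": 0},
  {"x": 0, "y": 0, "z": 0, "rx": 0, "ry": 0, "rz": 0},
  {"x": 0, "y": 0, "z": 0, "rx": 0, "ry": 0, "rz": 0},
], fingers=1)

```text
clock: 24.72
tool_pos: [0.5308, -0.3014, 0.0173]
orientation: [-180.0, 0.0, -87.4]
force: [0.3, -0.1, -0.5]
opening: 0.0871
gripper_force: 0.0
```

Emit:
play_rows([
  {"x": 0, "y": 0, "z": -1, "rx": 0, "ry": 0, "rz": 0},
  {"x": 0, "y": 0, "z": -1, "rx": 0, "ry": 0, "rz": 0},
  {"x": 0, "y": 0, "z": -1, "rx": 0, "ry": 0, "rz": 1},
  {"x": 0, "y": 0, "z": -1, "rx": 0, "ry": 0, "rz": 1},
  {"x": 0, "y": 0, "z": -0.3, "rx": 0, "ry": 0, "rz": 1},
  {"x": 0, "y": 0, "z": 0, "rx": 0, "ry": 0, "rz": 1},
  {"x": 0, "y": 0, "z": 0, "rx": 0, "ry": 0, "rz": 1},
  {"x": 0, "y": 0, "z": 0, "rx": 0, "ry": 0, "rz": 1},
  {"x": 0, "y": 0, "z": 0, "rx": 0, "ry": 0, "rz": 1},
  {"x": 0, "y": 0, "z": 0, "rx": 0, "ry": 0, "rz": 1},
  {"x": 0, "y": 0, "z": 0, "rx": 0, "ry": 0, "rz": 1},
  {"x": 0, "y": 0, "z": 0, "rx": 0, "ry": 0, "rz": 1},
  {"x": 0, "y": 0, "z": 0, "rx": 0, "ry": 0, "rz": 1},
  {"x": 0, "y": 0, "z": 0, "rx": 0, "ry": 0, "rz": 1},
  {"x": 0, "y": 0, "z": 0, "rx": 0, "ry": 0, "rz": 1},
  {"x": 0, "y": 0, "z": 0, "rx": 0, "ry": 0, "rz": 1},
  {"x": 0, "y": 0, "z": 0, "rx": 0, "ry": 0, "rz": 1},
  {"x": 0, "y": 0, "z": 0, "rx": 0, "ry": 0, "rz": 1},
  {"x": 0, "y": 0, "z": 0, "rx": 0, "ry": 0, "rz": 1},
  {"x": 0, "y": 0, "z": 0, "rx": 0, "ry": 0, "rz": 1},
])

```text
clock: 27.22
tool_pos: [0.5307, -0.3014, 0.1248]
orientation: [180.0, -0.0, -159.6]
force: [-0.6, -0.2, -0.4]
opening: 0.0876
gripper_force: 0.0
```

Emit:
play_rows([
  {"x": 0, "y": 0, "z": 0, "rx": 0, "ry": 0, "rz": 1},
  {"x": 0, "y": 0, "z": 0, "rx": 0, "ry": 0, "rz": 1},
  {"x": 0, "y": 0, "z": 0, "rx": 0, "ry": 0, "rz": 1},
  {"x": 0, "y": 0, "z": 0, "rx": 0, "ry": 0, "rz": 1},
  {"x": 0, "y": 0, "z": 0, "rx": 0, "ry": 0, "rz": 1},
  {"x": 0, "y": 0.5, "z": 0, "rx": 0, "ry": 0, "rz": 0.35},
  {"x": 0.1, "y": 1, "z": 0, "rx": 0, "ry": 0, "rz": 0},
  {"x": 0.1, "y": 1, "z": 0, "rx": 0, "ry": 0, "rz": 0},
  {"x": 0.1, "y": 1, "z": 0, "rx": 0, "ry": 0, "rz": 0},
  {"x": 0.1, "y": 1, "z": 0, "rx": 0, "ry": 0, "rz": 0},
  {"x": 0.1, "y": 1, "z": 0, "rx": 0, "ry": 0, "rz": 0},
  {"x": 0.1, "y": 1, "z": 0, "rx": 0, "ry": 0, "rz": 0},
  {"x": 0.1, "y": 1, "z": 0, "rx": 0, "ry": 0, "rz": 0},
  {"x": 0.1, "y": 1, "z": 0, "rx": 0, "ry": 0, "rz": 0},
  {"x": 0.1, "y": 1, "z": 0, "rx": 0, "ry": 0, "rz": 0},
  {"x": 0.1, "y": 1, "z": 0, "rx": 0, "ry": 0, "rz": 0},
  {"x": 0, "y": 0.8, "z": 0.4, "rx": 0, "ry": 0, "rz": 0},
  {"x": 0, "y": 0, "z": 0.8, "rx": 0, "ry": 0, "rz": 0},
  {"x": 0, "y": 0, "z": 0, "rx": 0, "ry": 0, "rz": 0},
  {"x": 0, "y": 0, "z": 0, "rx": 0, "ry": 0, "rz": 0},
])

```text
clock: 29.72
tool_pos: [0.51, -0.0187, 0.0954]
orientation: [-180.0, 0.0, 179.2]
force: [-0.4, 0.3, -0.2]
opening: 0.0881
gripper_force: 0.0
```

Right on the beech. Now down to z 0.043 and close.

Emit:
play_rows([
  {"x": 0, "y": 0, "z": 0.7, "rx": 0, "ry": 0, "rz": 0},
  {"x": 0, "y": 0, "z": 0.8, "rx": 0, "ry": 0, "rz": 0},
  {"x": 0, "y": 0, "z": 0.6, "rx": 0, "ry": 0, "rz": 0},
  {"x": 0, "y": 0, "z": 0, "rx": 0, "ry": 0, "rz": 0},
  {"x": 0, "y": 0, "z": 0, "rx": 0, "ry": 0, "rz": 0},
])

```text
clock: 30.35
tool_pos: [0.5102, -0.0186, 0.0429]
orientation: [180.0, 0.0, 179.2]
force: [0.2, -1.1, 0.9]
opening: 0.0872
gripper_force: 0.0
```

Emit:
play_rows([
  {"x": 0, "y": 0, "z": 0, "rx": 0, "ry": 0, "rz": 0},
  {"x": 0, "y": 0, "z": 0, "rx": 0, "ry": 0, "rz": 0},
  {"x": 0, "y": 0, "z": 0, "rx": 0, "ry": 0, "rz": 0},
  {"x": 0, "y": 0, "z": 0, "rx": 0, "ry": 0, "rz": 0},
  {"x": 0, "y": 0, "z": 0, "rx": 0, "ry": 0, "rz": 0},
  {"x": 0, "y": 0, "z": 0, "rx": 0, "ry": 0, "rz": 0},
], fingers=-1)

```text
clock: 31.1
tool_pos: [0.5097, -0.0186, 0.0424]
orientation: [-180.0, 0.0, 179.2]
force: [-0.4, 0.3, 0.6]
opening: 0.045
gripper_force: 30.0
```

Emit:
play_rows([
  {"x": 0, "y": 0, "z": -0.4, "rx": 0, "ry": 0, "rz": 0},
  {"x": 0, "y": 0, "z": -0.8, "rx": 0, "ry": 0, "rz": 0},
  {"x": 0, "y": 0, "z": -0.8, "rx": 0, "ry": 0, "rz": -0.42},
  {"x": 0, "y": 0, "z": 0, "rx": 0, "ry": 0, "rz": -0.42},
  {"x": -0.06, "y": -0.5, "z": 0, "rx": 0, "ry": 0, "rz": 0},
  {"x": -0.06, "y": -0.9, "z": 0, "rx": 0, "ry": 0, "rz": 0},
  {"x": -0.06, "y": -0.9, "z": 0, "rx": 0, "ry": 0, "rz": 0},
  {"x": -0.06, "y": -0.9, "z": 0, "rx": 0, "ry": 0, "rz": 0},
  {"x": -0.06, "y": -0.9, "z": 0, "rx": 0, "ry": 0, "rz": 0},
  {"x": -0.06, "y": -0.54, "z": 0, "rx": 0, "ry": 0, "rz": 0},
  {"x": 0, "y": -0.3, "z": 0, "rx": 0, "ry": 0, "rz": 0},
  {"x": 0, "y": 0, "z": 0.5, "rx": 0, "ry": 0, "rz": 0},
  {"x": 0, "y": 0, "z": 0.5, "rx": 0, "ry": 0, "rz": 0},
  {"x": 0, "y": 0, "z": 0, "rx": 0, "ry": 0, "rz": 0},
  {"x": 0, "y": 0, "z": 0, "rx": 0, "ry": 0, "rz": 0},
])

```text
clock: 32.98
tool_pos: [0.5241, -0.1412, 0.0672]
orientation: [-180.0, -0.0, -177.4]
force: [0.9, -0.4, -1.7]
opening: 0.045
gripper_force: 30.0
```

Emit:
play_rows([
  {"x": 0, "y": 0, "z": 0.5, "rx": 0, "ry": 0, "rz": 0},
  {"x": 0, "y": 0, "z": 0.3, "rx": 0, "ry": 0, "rz": 0},
  {"x": 0, "y": 0, "z": 0.18, "rx": 0, "ry": 0, "rz": 0},
  {"x": 0, "y": 0, "z": 0, "rx": 0, "ry": 0, "rz": 0},
  {"x": 0, "y": 0, "z": 0, "rx": 0, "ry": 0, "rz": 0},
])

```text
clock: 33.6
tool_pos: [0.5241, -0.1416, 0.0427]
orientation: [180.0, 0.0, -177.5]
force: [0.5, -0.3, -1.4]
opening: 0.0448
gripper_force: 30.0
```

Emit:
play_rows([
  {"x": 0, "y": 0, "z": 0, "rx": 0, "ry": 0, "rz": 0},
  {"x": 0, "y": 0, "z": 0, "rx": 0, "ry": 0, "rz": 0},
  {"x": 0, "y": 0, "z": 0, "rx": 0, "ry": 0, "rz": 0},
], fingers=0.2)

```text
clock: 33.98
tool_pos: [0.5242, -0.1416, 0.0429]
orientation: [-180.0, 0.0, -177.5]
force: [-0.2, -0.3, 0.0]
opening: 0.0523
gripper_force: 0.0
```

Emit:
play_rows([
  {"x": 0, "y": 0, "z": -0.5, "rx": 0, "ry": 0, "rz": 0},
  {"x": 0, "y": 0, "z": -1, "rx": 0, "ry": 0, "rz": 0},
  {"x": 0, "y": 0, "z": -1, "rx": 0, "ry": 0, "rz": 0.77},
  {"x": 0, "y": 0, "z": -0.6, "rx": 0, "ry": 0, "rz": 0.76},
  {"x": 0, "y": 0.6, "z": 0, "rx": 0, "ry": 0, "rz": 0},
  {"x": 0.1, "y": 1, "z": 0, "rx": 0, "ry": 0, "rz": 0},
  {"x": 0.1, "y": 1, "z": 0, "rx": 0, "ry": 0, "rz": 0},
  {"x": 0.1, "y": 1, "z": 0, "rx": 0, "ry": 0, "rz": 0},
  {"x": 0.1, "y": 1, "z": 0, "rx": 0, "ry": 0, "rz": 0},
  {"x": 0.1, "y": 1, "z": 0, "rx": 0, "ry": 0, "rz": 0},
  {"x": 0.1, "y": 1, "z": 0, "rx": 0, "ry": 0, "rz": 0},
  {"x": 0.1, "y": 1, "z": 0, "rx": 0, "ry": 0, "rz": 0},
  {"x": 0.04, "y": 1, "z": 0, "rx": 0, "ry": 0, "rz": 0},
  {"x": 0, "y": 1, "z": 0, "rx": 0, "ry": 0, "rz": 0},
  {"x": 0, "y": 1, "z": 0, "rx": 0, "ry": 0, "rz": 0},
  {"x": 0, "y": 1, "z": 0, "rx": 0, "ry": 0, "rz": 0},
  {"x": 0, "y": 1, "z": 0, "rx": 0, "ry": 0, "rz": 0},
  {"x": 0, "y": 1, "z": 0, "rx": 0, "ry": 0, "rz": 0},
  {"x": 0, "y": 1, "z": 0, "rx": 0, "ry": 0, "rz": 0},
])

```text
clock: 36.35
tool_pos: [0.5285, 0.2255, 0.1202]
orientation: [-180.0, -0.0, 176.4]
force: [0.4, 0.4, 0.6]
opening: 0.0528
gripper_force: 0.0
```

Emit:
play_rows([
  {"x": 0, "y": 0, "z": 0.5, "rx": 0, "ry": 0, "rz": 0},
  {"x": 0, "y": 0, "z": 1, "rx": 0, "ry": 0, "rz": 0},
  {"x": 0, "y": 0, "z": 0.8, "rx": 0, "ry": 0, "rz": 0},
  {"x": 0, "y": 0, "z": 0, "rx": 0, "ry": 0, "rz": 0},
  {"x": 0, "y": 0, "z": 0, "rx": 0, "ry": 0, "rz": 0},
])

```text
clock: 36.98
tool_pos: [0.5288, 0.2239, 0.0632]
orientation: [180.0, 0.0, 176.4]
force: [-0.3, 0.2, 0.5]
opening: 0.0528
gripper_force: 0.0
```

Down 0.041 to z 0.022.

Emit:
play_rows([
  {"x": 0, "y": 0, "z": 0.7, "rx": 0, "ry": 0, "rz": 0},
  {"x": 0, "y": 0, "z": 0.6, "rx": 0, "ry": 0, "rz": 0},
  {"x": 0, "y": 0, "z": 0.34, "rx": 0, "ry": 0, "rz": 0},
  {"x": 0, "y": 0, "z": 0, "rx": 0, "ry": 0, "rz": 0},
  {"x": 0, "y": 0, "z": 0, "rx": 0, "ry": 0, "rz": 0},
])

```text
clock: 37.6
tool_pos: [0.5288, 0.224, 0.0222]
orientation: [180.0, 0.0, 176.4]
force: [0.0, -0.2, 0.2]
opening: 0.0525
gripper_force: 0.0
```

Emit:
play_rows([
  {"x": 0, "y": 0, "z": 0, "rx": 0, "ry": 0, "rz": 0},
  {"x": 0, "y": 0, "z": 0, "rx": 0, "ry": 0, "rz": 0},
  {"x": 0, "y": 0, "z": 0, "rx": 0, "ry": 0, "rz": 0},
  {"x": 0, "y": 0, "z": 0, "rx": 0, "ry": 0, "rz": 0},
  {"x": 0, "y": 0, "z": 0, "rx": 0, "ry": 0, "rz": 0},
], fingers=-1)

```text
clock: 38.22
tool_pos: [0.5286, 0.2239, 0.022]
orientation: [180.0, 0.0, 176.4]
force: [-0.9, 0.5, 2.8]
opening: 0.0294
gripper_force: 29.9
```

Emit:
play_rows([
  {"x": 0, "y": 0, "z": -0.5, "rx": 0, "ry": 0, "rz": 0},
  {"x": 0, "y": 0, "z": -1, "rx": 0, "ry": 0, "rz": 0},
  {"x": 0, "y": 0, "z": -1, "rx": 0, "ry": 0, "rz": 0},
  {"x": 0, "y": 0, "z": -1, "rx": 0, "ry": 0, "rz": -0.77},
  {"x": 0, "y": 0, "z": -0.9, "rx": 0, "ry": 0, "rz": -0.77},
  {"x": 0, "y": -0.6, "z": 0, "rx": 0, "ry": 0, "rz": 0},
  {"x": 0.1, "y": -1, "z": 0, "rx": 0, "ry": 0, "rz": 0},
  {"x": 0.1, "y": -1, "z": 0, "rx": 0, "ry": 0, "rz": 0},
  {"x": 0.1, "y": -1, "z": 0, "rx": 0, "ry": 0, "rz": 0},
  {"x": 0.1, "y": -1, "z": 0, "rx": 0, "ry": 0, "rz": 0},
  {"x": 0.1, "y": -1, "z": 0, "rx": 0, "ry": 0, "rz": 0},
  {"x": 0.1, "y": -1, "z": 0, "rx": 0, "ry": 0, "rz": 0},
  {"x": 0.1, "y": -1, "z": 0, "rx": 0, "ry": 0, "rz": 0},
  {"x": 0.1, "y": -1, "z": 0, "rx": 0, "ry": 0, "rz": 0},
  {"x": 0.03, "y": -1, "z": 0, "rx": 0, "ry": 0, "rz": 0},
  {"x": 0, "y": -1, "z": 0, "rx": 0, "ry": 0, "rz": 0},
  {"x": 0, "y": -1, "z": 0, "rx": 0, "ry": 0, "rz": 0},
  {"x": 0, "y": -1, "z": 0, "rx": 0, "ry": 0, "rz": 0},
  {"x": 0, "y": -1, "z": 0, "rx": 0, "ry": 0, "rz": 0},
  {"x": 0, "y": -1, "z": 0, "rx": 0, "ry": 0, "rz": 0},
])

```text
clock: 40.72
tool_pos: [0.5226, -0.1438, 0.1311]
orientation: [180.0, -0.1, -177.5]
force: [1.1, 0.3, 0.2]
opening: 0.0297
gripper_force: 29.9
```

Emit:
play_rows([
  {"x": 0, "y": -1, "z": 0, "rx": 0, "ry": 0, "rz": 0},
  {"x": 0, "y": -1, "z": 0, "rx": 0, "ry": 0, "rz": 0},
  {"x": 0, "y": -1, "z": 0, "rx": 0, "ry": 0, "rz": 0},
  {"x": 0, "y": -1, "z": 0, "rx": 0, "ry": 0, "rz": 0},
  {"x": 0, "y": -1, "z": 0, "rx": 0, "ry": 0, "rz": 0},
  {"x": 0, "y": -1, "z": 0, "rx": 0, "ry": 0, "rz": 0},
  {"x": 0, "y": -1, "z": 0, "rx": 0, "ry": 0, "rz": 0},
  {"x": 0, "y": -1, "z": 0, "rx": 0, "ry": 0, "rz": 0},
  {"x": 0, "y": -1, "z": 0, "rx": 0, "ry": 0, "rz": 0},
  {"x": 0, "y": -0.6, "z": 0, "rx": 0, "ry": 0, "rz": 0},
  {"x": 0, "y": 0, "z": 0.5, "rx": 0, "ry": 0, "rz": 0},
  {"x": 0, "y": 0, "z": 1, "rx": 0, "ry": 0, "rz": 0},
  {"x": 0, "y": 0, "z": 1, "rx": 0, "ry": 0, "rz": 0},
  {"x": 0, "y": 0, "z": 0.7, "rx": 0, "ry": 0, "rz": 0},
  {"x": 0, "y": 0, "z": 0, "rx": 0, "ry": 0, "rz": 0},
  {"x": 0, "y": 0, "z": 0, "rx": 0, "ry": 0, "rz": 0},
])

```text
clock: 42.72
tool_pos: [0.5353, -0.3816, 0.0525]
orientation: [-180.0, 0.0, -177.4]
force: [-0.1, 0.1, 0.8]
opening: 0.03
gripper_force: 29.9
```

Emit:
play_rows([
  {"x": 0, "y": 0.01, "z": 0.6, "rx": 0, "ry": 0, "rz": 0},
  {"x": 0, "y": 0, "z": 0.4, "rx": 0, "ry": 0, "rz": 0},
  {"x": 0, "y": 0, "z": 0.19, "rx": 0, "ry": 0, "rz": 0},
  {"x": 0, "y": 0, "z": 0, "rx": 0, "ry": 0, "rz": 0},
  {"x": 0, "y": 0, "z": 0, "rx": 0, "ry": 0, "rz": 0},
])

```text
clock: 43.35
tool_pos: [0.5347, -0.3812, 0.0221]
orientation: [180.0, -0.0, -177.4]
force: [-1.4, 1.1, 1.8]
opening: 0.0293
gripper_force: 29.9
```

Emit:
play_rows([
  {"x": 0, "y": 0, "z": 0, "rx": 0, "ry": 0, "rz": 0},
  {"x": 0, "y": 0, "z": 0, "rx": 0, "ry": 0, "rz": 0},
  {"x": 0, "y": 0, "z": 0, "rx": 0, "ry": 0, "rz": 0},
], fingers=0.1)

```text
clock: 43.72
tool_pos: [0.5349, -0.3813, 0.0219]
orientation: [-180.0, 0.0, -177.4]
force: [0.2, -0.8, 0.4]
opening: 0.0475
gripper_force: 0.0
```

Emit:
play_rows([
  {"x": 0, "y": 0, "z": -0.5, "rx": 0, "ry": 0, "rz": 0},
  {"x": 0, "y": 0, "z": -1, "rx": 0, "ry": 0, "rz": 0},
  {"x": 0, "y": 0, "z": -1, "rx": 0, "ry": 0, "rz": 0},
  {"x": 0, "y": 0, "z": -1, "rx": 0, "ry": 0, "rz": 0},
  {"x": -0.3, "y": 0.6, "z": -1, "rx": 0, "ry": 0, "rz": 0},
  {"x": -0.3, "y": 0.6, "z": -1, "rx": 0, "ry": 0, "rz": 0},
  {"x": -0.3, "y": 0.6, "z": -1, "rx": 0, "ry": 0, "rz": 0},
  {"x": -0.3, "y": 0.6, "z": -1, "rx": 0, "ry": 0, "rz": 0},
  {"x": -0.3, "y": 0.6, "z": -1, "rx": 0, "ry": 0, "rz": 0},
  {"x": -0.3, "y": 0.6, "z": -1, "rx": 0, "ry": 0, "rz": 0},
  {"x": -0.3, "y": 0.6, "z": -1, "rx": 0, "ry": 0, "rz": 0},
  {"x": -0.3, "y": 0.6, "z": -0.5, "rx": 0, "ry": 0, "rz": 0},
  {"x": 0, "y": 0, "z": 0, "rx": 0, "ry": 0, "rz": 0},
  {"x": 0, "y": 0, "z": 0, "rx": 0, "ry": 0, "rz": 0},
  {"x": 0, "y": 0, "z": 0, "rx": 0, "ry": 0, "rz": 0},
])

```text
clock: 45.6
tool_pos: [0.5889, -0.2589, 0.2961]
orientation: [180.0, -0.1, -177.5]
force: [0.2, -0.2, 0.1]
opening: 0.0484
gripper_force: 0.0
```

```bash
python3 - <<'E'
from h import *
from plant import ctrl,cams
import pickle
c=cams.get_calibration('wrist');o=ctrl.get_obs();im=cams.snapshot('wrist')
cv2.imwrite('pics/w5.png',im);pickle.dump(c,open('w5.pkl','wb'));print(o['clock'],o['tool_pos'],o['orientation'])
q=proj(c,[(.5295,-.2614,.008)])[0];print(q)
x0,y0=100,30
b=cv2.resize(im[y0:190,x0:366],None,fx=3,fy=3,interpolation=cv2.INTER_CUBIC)
for (X,Y),L,W,z in(((.5349,-.3813),.110,.030,.038),((.5313,-.3014),.060,.042,.040),((.5277,-.2214),.062,.062,.039),((.5241,-.1415),.085,.045,.058)):
    t=np.radians(2.556);M=np.array([[np.cos(t),-np.sin(t)],[np.sin(t),np.cos(t)]])
    P=[(X,Y)+M@np.array([i*L/2,j*W/2]) for i,j in((-1,-1),(-1,1),(1,1),(1,-1))]
    p=(proj(c,[(*k,z) for k in P])-[x0,y0])*3
    for u in p: cv2.circle(b,tuple(u.astype(int)),3,(0,255,0),1)
cv2.imwrite('pics/c5.png',b)
E
```

```text
45.6 [ 0.58885485 -0.25890133  0.29606343] [ 1.79976381e+02 -9.28072610e-02 -1.77463576e+02]
[256.6707571  114.40631303]
```

View pics/c5.png

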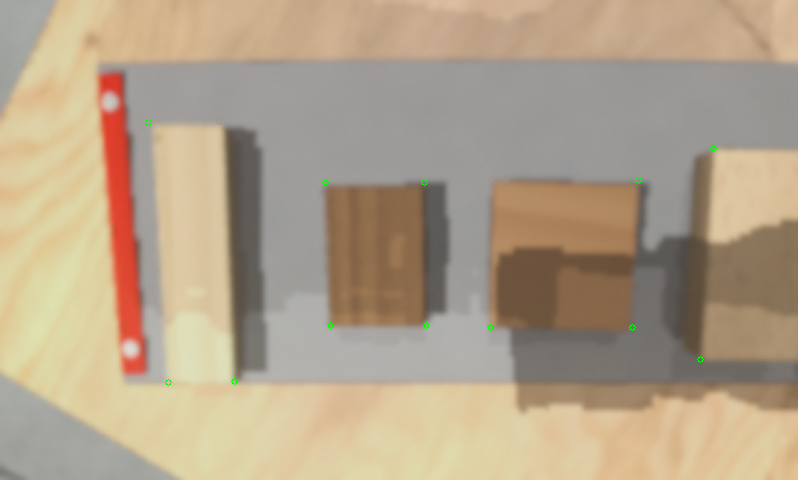

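All four samples lie flat on their bays, with corners within about 1 mm of the target outlines (batten at crop (195,250), walnut (377,255), mahogany (563,254), beech from (700,150)). The order from the red bar is right, and the arm is clear at z 0.30, so I'm handing in.

```bash
python3 -c "
from plant import workorder
print(workorder.close_job())"
```

```text
the job is handed in; nothing more can be done
None
```

All four samples are on the sanding rack, in order from its red end: batten, walnut, mahogany, beech. Each lies flat within about 1 mm of centre in the last picture, and the job was handed in at about 46 s.

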